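# Wind the plate reader's stage home, keeping it square

### The job

Wind the plate reader's stage (the aluminium plate with the white spotting tile) fully home against the white reader head, using only its two rack knobs. Turn the two knobs alternately, a part of the way at a time, so that the stage never goes more than about ten degrees out of square, and do not push the stage itself. Let go when it is home and square.

Things in the scene. Friction and masses are not known exactly. Their poses are not given: they have to be found in the camera images.
- reader: Fixed plate reader on a grey base 300 (x) by 360 (y) by 12 mm. Frame: x to its white head (58 mm high, near face at x = 69 mm), y to the left knob, z up; origin at bench height half-way between the knobs, whose upright axes are at y = +140 (left) and -140 mm (right). A loose pen lies on its near edge. The separate grey box with one similar knob, to the robot's right, is not part of it.
- stage: Aluminium plate 100 (x) by 226 (y) by 8 mm with a white tile, tile top 47 mm above the bench. Origin: centre of its underside; x towards the head. In the reader's frame its centre is at x = -55 mm fully back, +17 mm fully home at the head. Each knob moves its own end of the stage (pivots 100 mm from the centre) 30 mm per rad: it skews 0.15 rad per rad between the knobs. Stays where left.
- knob_left_grip (a point): Left knob (reader's +y): black disc, 52 mm across, top 66 mm above the bench, with an upright grip bar 50 x 14 mm, 34 mm high. Point: on the axis, 87 mm above the bench, where to pinch the bar; x along the bar to its white mark. ANTICLOCKWISE from above winds its end home: 2.4 rad from bar parallel to reader's x (back) to a hard stop. Starts fully back. Stiff (0.12 N m), stays put.
- knob_right_grip (a point): Right knob (reader's -y): same shape, height, stiffness and point as the left one, but turning it CLOCKWISE (seen from above) winds the right end of the stage home: 2.4 rad from the bar's x parallel to the reader's x (fully back) to a hard stop. Starts fully back.

How it is judged:
By the outcome, as a careful person would: the job done as asked, in the order asked, and still so for the second after the job is handed in, with the robot touching nothing.
It also fails if it takes over 72 s, if anything falls off the work surface, if the arm or the gripper's body presses on something with over 40 N, if the wrist force passes 120 N, or if a joint passes its speed limit or range.

### The arm

A 6-joint arm with a two-finger parallel gripper is mounted at the origin on the work surface. World frame = base frame: x ahead of the robot, y to its left, z up, the work surface at z = 0. Lengths are in m, angles in degrees, forces in N, time in s.
With the tool pointing down it reaches from about 0.3 to 0.75 m from the base axis. Payload 8.5 kg.
Tool frame: the origin (TCP) lies midway between the tips of the shut fingers; the grasp point (between the pads) lies 19 mm behind it; z points along the fingers, y is the line along which they close (so a half turn about z gives the same grasp; the last joint's range is limited). The gripper opens to 85 mm and grips with 20 to 120 N. Pads are 22 mm wide; open, the fingers measure 114 mm over their backs; the gripper's body (76 mm by 85 mm) begins 54 mm behind the grasp point. The pads swing forward as they close: fully open they stand 13 mm farther back than shut.
Start: joints at [-83.956, 21.807, 74.336, -0, 83.858, -12.336], TCP at [0.173, -0.522, 0.231] pointing down, gripper open.
Joint ranges: [-178.18, 178.18], [-50.72, 133.34], [12.68, 142.11], [-81.47, 261.47], [9.98, 163.14], [-165.26, 165.26]. Speed limits (degrees/s): [136.94, 136.94, 180, 180, 180, 180].

### API

Orientations are given as [roll, pitch, yaw] about the fixed x, y, z axes, in that order (R = Rz(yaw) Ry(pitch) Rx(roll)).
In Python, from bench import robot, optics, models gives the robot as it stands.
- The arm moves only by the shell command python3 -m jog 'ROWS'. ROWS is JSON, a list that holds one entry, the list of rows, each a list of 7 numbers: the turn, a rotation vector about the world's x, y, z in degrees, then the shift along the world's x, y, z in m, then the finger opening in m, from 0 to 0.0854. A call has 1 to 10 rows; each row is the pose to reach, as a shift and turn from the pose commanded when the call began; what a row does not reach only later rows make up. A row lasts 1/10 s, in which the tool goes at most 50 mm and 8.59 degrees, less where a joint would pass 70% of its speed; a pose out of reach is approached as far as the arm can. A call with a gripper value outside its range is refused whole. The fingers move at their own pace and stop on an object; the grip force is fixed at half the most. Time passes only in rows, so rows that repeat a pose let the fingers close. It gives the time, the measured TCP pose, the force, the opening and the grip force at its end, in the units of the state.
- robot.get_obs(): the state, without advancing time (a new reading comes with each control period).
- optics.camera(name): name is "side" or "top"; returns the picture (480x640x3 uint8, red, green, blue); there is no depth.
- optics.calibration(name): a dict with "fx", "fy", "cx", "cy" (pixels), "R" (3x3) and "t" (3): a world point X has camera coordinates R X + t. Camera axes: x right, y down, z forward; pixel columns grow to the right and rows downward; lengths in m; the calibration is good to about 2 mm. A picture is of the moment at which its call begins. calibration takes no time and is no camera call.
- robot.sign_off(): hands the job in; it is judged then, once.
Trained networks look in the newest picture that a camera, given by its name, has taken for a name from the list of things; names that differ only in an ending like _2 or _b are one class to them, and where a whole thing is asked for, a point or a joint stands for the part that bears it (a point fixed in the world has none). Each returns a list of dicts, best first, with "score" (0 to 1); they miss things now and then, are a little off and sometimes report something else, mostly with a low value. They report only what shows in the picture. A call takes as long as a camera call.
- models.spot_in(camera, label): "position" ([x, y, z] in m, in world coordinates, good to about 4 mm: the middle of the surface that is visible of it).
- models.trace(camera, label): "pixels" (480x640 bool, what is visible of it).
- models.landmark_of(camera, label): "position" ([x, y, z] in m, in world coordinates, good to about 4 mm: a listed point, or the origin of a listed thing).
The state is a dict: "time": time; "joint_pos": joint angles; "joint_vel": joint speeds; "joint_torque": joint torques, N m; "position": TCP position; "tcp_rot": TCP orientation; "force": force on the tool from outside, world axes, zero at the start; "torque": the same for the moment, N m; "finger_gap": opening from 0.0 (shut) to 1.0 (fully open); "finger_force": force on a finger pad.
Only numpy, scipy, OpenCV 4.12 (cv2) and the standard library are available. Lean on these libraries where they do the work, as an engineer would, in place of code of your own. Each camera call takes 0.05 s, during which the arm holds its last target. There are 200 camera calls.

## Working session

There is one attempt and no reset: what is moved stays moved. The work goes in short steps, Python scripts to look and compute and a shell command to move; the robot and the scene stay as the last step left them, time stands still between calls to the robot, and variables do not carry over. Pictures are saved under pics/ and viewed, at most 10 in all, crops included, and the job is handed in when it is done.

```bash
mkdir -p pics; python3 - <<'E'
from bench import robot, optics, models
import cv2, numpy as np
o=robot.get_obs(); print(o['time'],o['position'],o['tcp_rot'],o['force'],o['finger_gap'])
for c in ("top","side"):
    im=optics.camera(c); cv2.imwrite(f"pics/{c}0.png",im[:,:,::-1])
    for l in ("reader","stage","knob_left_grip","knob_right_grip"):
        print(c,l,[(np.round(d['position'],4).tolist(),round(d['score'],2)) for d in models.landmark_of(c,l)])
E
```

```text
0.0 [ 0.17339474 -0.52163991  0.23067556] [-1.79913983e+02 -1.87709640e-02  1.83791204e+01] [ 0.44136595  1.23082349 -0.38914806] 0.9993785293527404
top reader [([0.5545, 0.0657, 0.0048], 0.79)]
top stage [([0.5011, 0.0618, 0.0312], 0.57)]
top knob_left_grip [([0.5499, 0.2066, 0.0911], 0.72)]
top knob_right_grip [([0.5589, -0.0753, 0.0811], 0.82)]
side reader [([0.5607, 0.0616, -0.0002], 0.66)]
side stage [([0.4994, 0.0606, 0.028], 0.75)]
side knob_left_grip [([0.5552, 0.205, 0.0866], 0.61)]
side knob_right_grip [([0.558, -0.0777, 0.0848], 0.73)]
```

View pics/top0.png

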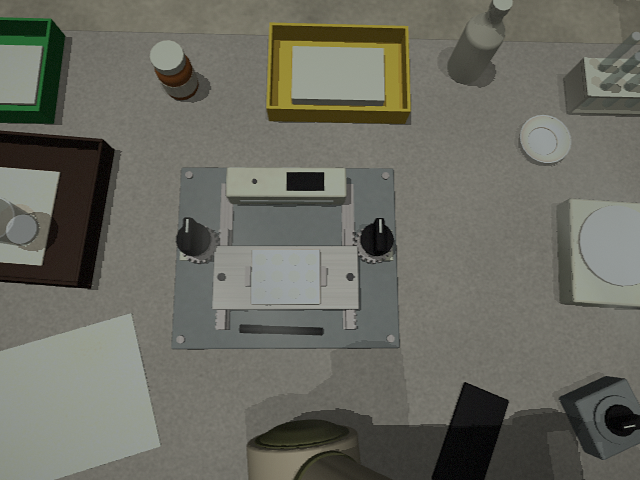

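View pics/side0.png

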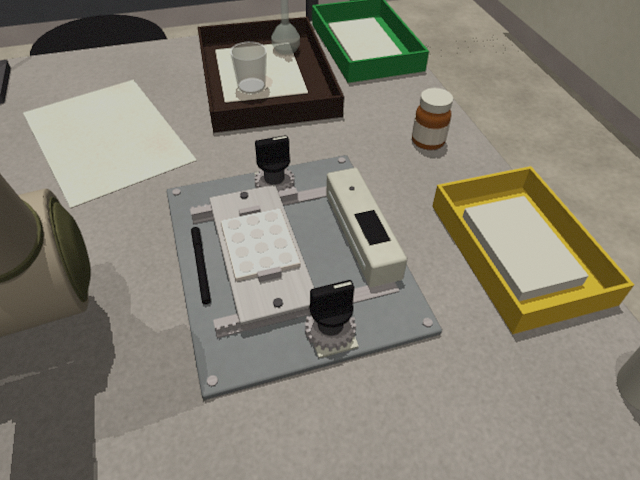

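The top view shows +x up and +y left. The left knob is at about (193,240), the right at (377,238), both bars pointing +x, with the stage at (287,278). The lone knob box at (610,415) is a decoy, and the pen is at (282,330). Next I'll refine the axes by averaging detections and overlaying bar outlines.

```bash
cat > h.py <<'E'
import numpy as np, cv2
from bench import robot, optics, models
def proj(c,P):
    k=optics.calibration(c); q=np.asarray(P)@np.array(k['R']).T+np.array(k['t'])
    return np.c_[k['fx']*q[:,0]/q[:,2]+k['cx'],k['fy']*q[:,1]/q[:,2]+k['cy']]
def bar(c0,a,L=.05,W=.014,z=.1):
    u=np.array([np.cos(a),np.sin(a)]);v=np.array([-u[1],u[0]])
    return np.array([[*(np.array(c0)+i*u*L/2+j*v*W/2),z] for i,j in((1,1),(1,-1),(-1,-1),(-1,1))])
def circ(c0,r=.026,z=.066):
    t=np.linspace(0,2*np.pi,40); return np.c_[c0[0]+r*np.cos(t),c0[1]+r*np.sin(t),0*t+z]
E
python3 - <<'E'
from h import *
est={}
for l in ("knob_left_grip","knob_right_grip"):
    ps=[]
    for c in ("top","side"):
        for i in range(3):
            optics.camera(c); d=models.landmark_of(c,l)
            if d: ps.append(d[0]['position'])
    ps=np.array(ps); print(l,ps.round(4).tolist()); est[l]=ps.mean(0); print(est[l])
L,R=est["knob_left_grip"],est["knob_right_grip"]
yaw=np.arctan2(-(L-R)[0],(L-R)[1]); print("dist",np.linalg.norm((L-R)[:2]),"yaw",np.degrees(yaw))
out=[]
for c in ("top","side"):
    im=cv2.resize(optics.camera(c)[:,:,::-1],None,fx=5,fy=5,interpolation=cv2.INTER_CUBIC)
    for p in (L,R):
        for q,col in((bar(p,yaw),(0,255,0)),(circ(p),(0,0,255))):
            cv2.polylines(im,[((proj(c,q)+.5)*5).astype(int)],True,col,1)
        u=(proj(c,[[p[0],p[1],.085]])[0]*5).astype(int)
        out.append(im[u[1]-150:u[1]+150,u[0]-190:u[0]+190])
cv2.imwrite("pics/ov1.png",np.vstack([np.hstack(out[:2]),np.hstack(out[2:])]))
E
```

```text
knob_left_grip [[0.5498, 0.2045, 0.0909], [0.5523, 0.2032, 0.0909], [0.5542, 0.2014, 0.0861], [0.5545, -0.0782, 0.0843], [0.5563, 0.2043, 0.0897]]
[0.55342 0.14704 0.08838]
knob_right_grip [[0.5582, -0.0759, 0.0841], [0.5528, -0.0778, 0.0871], [0.5595, -0.0786, 0.088], [0.5568, -0.079, 0.0877], [0.5569, -0.0795, 0.0846], [0.5537, -0.0785, 0.0831]]
[ 0.55631667 -0.07821667  0.08576667]
dist 0.22527529060142293 yaw 0.7367490147729899Traceback (most recent call last):
  File "<stdin>", line 16, in <module>
  File "h.py", line 8, in bar
    return np.array([[*(np.array(c0)+i*u*L/2+j*v*W/2),z] for i,j in((1,1),(1,-1),(-1,-1),(-1,1))])
                        ~~~~~~~~~~~~^~~~~~~~
ValueError: operands could not be broadcast together with shapes (3,) (2,)
```

```bash
cat > ov.py <<'E'
from h import *
import sys
L=np.array([float(sys.argv[1]),float(sys.argv[2])]);R=np.array([float(sys.argv[3]),float(sys.argv[4])]);yaw=float(np.radians(float(sys.argv[5])))
out=[]
for c in ("top","side"):
    im=cv2.convertScaleAbs(cv2.resize(optics.camera(c)[:,:,::-1],None,fx=6,fy=6,interpolation=cv2.INTER_CUBIC),alpha=2)
    for p in (L,R):
        for q,col in((bar(p,yaw),(0,255,0)),(circ(p),(0,0,255))):
            cv2.polylines(im,[((proj(c,q)+.5)*6).astype(int)],True,col,1)
        u=(proj(c,[[p[0],p[1],.085]])[0]*6).astype(int)
        out.append(im[u[1]-150:u[1]+150,u[0]-190:u[0]+190])
cv2.imwrite(sys.argv[6],np.vstack([np.hstack(out[:2]),np.hstack(out[2:])]))
E
python3 ov.py .553 .2035 .5565 -.077 .7 pics/ov1.png
```

```text
(no output)
```

View pics/ov1.png

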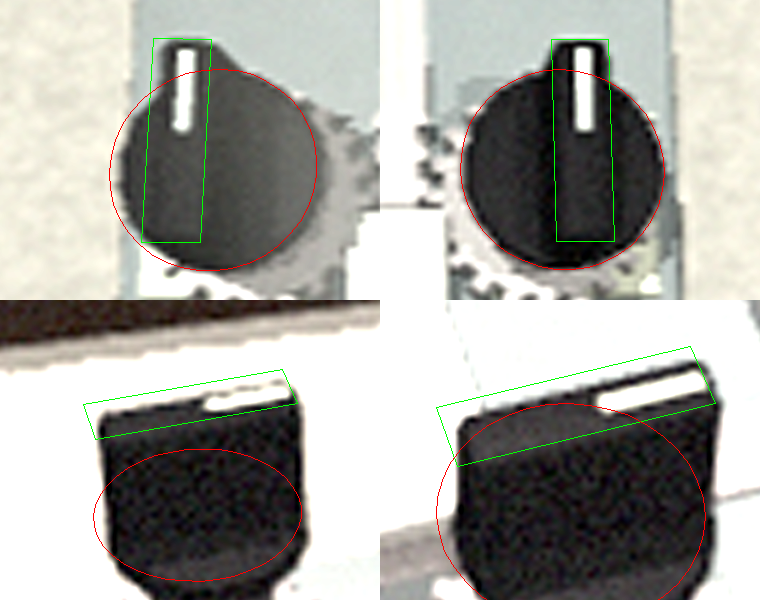

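The overlay puts the left knob axis about 2 mm further toward −y, and the bars match a reader yaw of about 0.7°. Axes are left (0.5537, 0.2018) and right (0.557, −0.0775). Plan: right knob to 46°, left to 92°, right to 137.5°, then left to 137.5°. First move goes above the right knob.

```bash
python3 -m jog '[[[0,0,-6,0.128,0.148,-0.02,0.085],[0,0,-12,0.256,0.296,-0.04,0.085],[0,0,-17.7,0.384,0.444,-0.07,0.085],[0,0,-17.7,0.384,0.444,-0.07,0.085],[0,0,-17.7,0.384,0.444,-0.07,0.085],[0,0,-17.7,0.384,0.444,-0.07,0.085],[0,0,-17.7,0.384,0.444,-0.07,0.085],[0,0,-17.7,0.384,0.444,-0.07,0.085],[0,0,-17.7,0.384,0.444,-0.07,0.085],[0,0,-17.7,0.384,0.444,-0.07,0.085]]]'
```

```text
time: 2.85
position: [0.4994, -0.1446, 0.1724]
tcp_rot: [180.0, -0.0, 0.7]
force: [0.2, -0.3, 0.6]
finger_gap: 0.996
finger_force: 0.0
```

```bash
python3 -m jog '[[[0,0,0,0.0576,0.0671,-0.012,0.085],[0,0,0,0.0576,0.0671,-0.012,0.085],[0,0,0,0.0576,0.0671,-0.012,0.085],[0,0,0,0.0576,0.0671,-0.012,0.085],[0,0,0,0.0576,0.0671,-0.012,0.085]]]'
```

```text
time: 3.35
position: [0.5554, -0.0801, 0.1606]
tcp_rot: [180.0, 0.0, 0.6]
force: [0.1, -0.4, 1.3]
finger_gap: 0.993
finger_force: 0.0
```

```bash
python3 -m jog '[[[0,0,0,0.0016,0.0026,0,0.085],[0,0,0,0.0016,0.0026,-0.044,0.085],[0,0,0,0.0016,0.0026,-0.0876,0.085],[0,0,0,0.0016,0.0026,-0.0876,0.03],[0,0,0,0.0016,0.0026,-0.0876,0.03],[0,0,0,0.0016,0.0026,-0.0876,0.03]]]'; python3 - <<'E'
from h import *
im=optics.camera("side"); u=proj("side",[[.557,-.0775,.09]])[0].astype(int); a=im[max(u[1]-75,0):u[1]+75,u[0]-100:u[0]+100,::-1]
b=optics.camera("top"); v=proj("top",[[.557,-.0775,.09]])[0].astype(int); b=b[v[1]-75:v[1]+75,v[0]-100:v[0]+100,::-1]
cv2.imwrite("pics/g1.png",np.hstack([cv2.convertScaleAbs(cv2.resize(x,None,fx=4,fy=4),alpha=1.8)[:,:] for x in (a,b)])[:, ::1][::2,::2] if 0 else cv2.convertScaleAbs(cv2.resize(np.hstack([a,b]),(800,300),interpolation=2),alpha=1.8))
E
```

```text
time: 3.95
position: [0.5585, -0.0774, 0.0752]
tcp_rot: [179.9, -0.2, 0.7]
force: [0.1, 0.0, 0.1]
finger_gap: 0.506
finger_force: 0.0
```

View pics/g1.png

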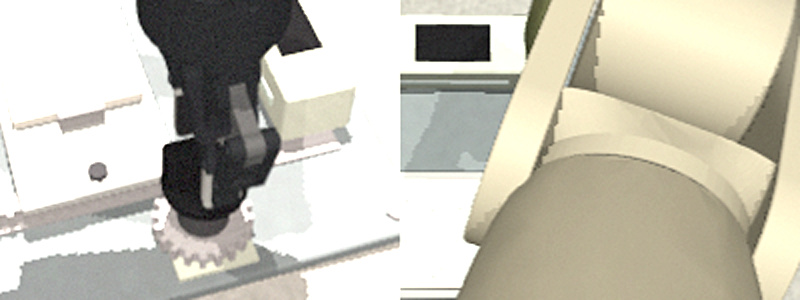

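The side crop (200,170) shows the fingers on either side of the bar and centred along it. The arm hides the knob in the top view. Now I'll close.

```bash
python3 -m jog '[[[0,0,0,0,0,0,0.0],[0,0,0,0,0,0,0.0],[0,0,0,0,0,0,0.0],[0,0,0,0,0,0,0.0],[0,0,0,0,0,0,0.0],[0,0,0,0,0,0,0.0]]]'
```

```text
time: 4.65
position: [0.558, -0.078, 0.0745]
tcp_rot: [179.8, -0.1, 0.7]
force: [-1.7, -5.0, 6.7]
finger_gap: 0.152
finger_force: 60.7
```

```bash
python3 -m jog '[[[0,0,-6,0,0,0,0.0],[0,0,-12,0,0,0,0.0],[0,0,-18,0,0,0,0.0],[0,0,-24,0,0,0,0.0],[0,0,-24,0,0,0,0.0]]]'
```

```text
time: 5.15
position: [0.5581, -0.078, 0.0745]
tcp_rot: [179.9, -0.2, -23.5]
force: [-2.3, -6.0, 5.8]
finger_gap: 0.15
finger_force: 60.7
```

```bash
python3 -m jog '[[[0,0,-6,0,0,0,0.0],[0,0,-12,0,0,0,0.0],[0,0,-18,0,0,0,0.0],[0,0,-22,0,0,0,0.0],[0,0,-22,0,0,0,0.0],[0,0,-22,0,0,0,0.0]]]'; python3 - <<'E'
from h import *
im=optics.camera("side"); cv2.imwrite("pics/s2.png",im[80:420,150:470,::-1])
for l in ("stage",): print([(d['position'],d['score']) for d in models.landmark_of("side",l)])
E
```

```text
time: 5.75
position: [0.5581, -0.0781, 0.0745]
tcp_rot: [180.0, -0.2, -45.3]
force: [-1.7, -5.8, 5.7]
finger_gap: 0.148
finger_force: 60.7
[([0.5126, 0.0664, 0.0289], 0.81)]
```

View pics/s2.png

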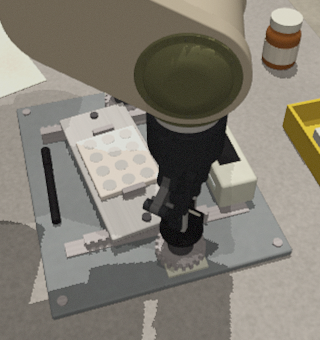

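The right end has advanced: the stage is skewed modestly in the crop, with its right pivot at (147,215) ahead of the left. Release, lift and go to the left knob.

```bash
python3 -m jog '[[[0,0,0,0,0,0,0.06],[0,0,0,0,0,0,0.06],[0,0,0,0,0,0,0.06],[0,0,0,0,0,0.03,0.07],[0,0,0,0,0,0.06,0.085],[0,0,8,0,0.045,0.065,0.085],[0,0,16,-0.001,0.09,0.065,0.085],[0,0,24,-0.002,0.14,0.065,0.085],[0,0,32,-0.003,0.19,0.065,0.085],[0,0,40,-0.0035,0.235,0.065,0.085]]]' && python3 -m jog '[[[0,0,6,0,0.0445,0,0.085],[0,0,6,0,0.0445,0,0.085],[0,0,6,0,0.0445,0,0.085],[0,0,6,0,0.0445,0,0.085]]]'
```

```text
time: 6.85
position: [0.5534, 0.1608, 0.1379]
tcp_rot: [-180.0, 0.0, -5.0]
force: [0.7, -1.3, 0.4]
finger_gap: 0.994
finger_force: 0.0
time: 7.25
position: [0.5539, 0.202, 0.1377]
tcp_rot: [180.0, 0.0, 0.6]
force: [0.5, 0.3, 0.6]
finger_gap: 0.999
finger_force: 0.0
```

```bash
python3 -m jog '[[[0,0,0,0.0005,0,-0.03,0.085],[0,0,0,0.0005,0,-0.063,0.085],[0,0,0,0.0005,0,-0.063,0.085],[0,0,0,0.0005,0,-0.063,0.035],[0,0,0,0.0005,0,-0.063,0.035],[0,0,0,0.0005,0,-0.063,0.035],[0,0,0,0.0005,0,-0.063,0.035]]]' && python3 -m jog '[[[0,0,0,0,0,0,0.0],[0,0,0,0,0,0,0.0],[0,0,0,0,0,0,0.0],[0,0,0,0,0,0,0.0],[0,0,0,0,0,0,0.0]]]'
```

```text
time: 7.95
position: [0.5548, 0.2028, 0.0759]
tcp_rot: [-180.0, -0.1, 0.7]
force: [-0.3, -0.8, -0.6]
finger_gap: 0.414
finger_force: 0.0
time: 8.45
position: [0.5546, 0.202, 0.0755]
tcp_rot: [179.9, -0.0, 0.7]
force: [-1.6, -5.1, 6.1]
finger_gap: 0.151
finger_force: 60.0
```

Good grip with low forces. Turning the left knob 46° anticlockwise first, then on to 92°.

```bash
python3 -m jog '[[[0,0,7,0,0,0,0.0],[0,0,14,0,0,0,0.0],[0,0,21,0,0,0,0.0],[0,0,28,0,0,0,0.0],[0,0,35,0,0,0,0.0],[0,0,42,0,0,0,0.0],[0,0,46,0,0,0,0.0],[0,0,46,0,0,0,0.0]]]'; python3 -m jog '[[[0,0,7,0,0,0,0.0],[0,0,14,0,0,0,0.0],[0,0,21,0,0,0,0.0],[0,0,28,0,0,0,0.0],[0,0,35,0,0,0,0.0],[0,0,42,0,0,0,0.0],[0,0,46,0,0,0,0.0],[0,0,46,0,0,0,0.0]]]'
```

```text
time: 9.25
position: [0.5543, 0.2024, 0.0755]
tcp_rot: [180.0, 0.0, 46.8]
force: [-1.7, -3.2, 5.7]
finger_gap: 0.148
finger_force: 60.1
time: 10.05
position: [0.5539, 0.2025, 0.0755]
tcp_rot: [-179.9, 0.0, 92.8]
force: [-4.4, -2.8, 7.4]
finger_gap: 0.152
finger_force: 60.3
```

```bash
python3 -m jog '[[[0,0,0,0,0,0,0.06],[0,0,0,0,0,0,0.06],[0,0,0,0,0,0,0.06],[0,0,0,0,0,0.03,0.07],[0,0,0,0,0,0.06,0.085],[0,0,8,0,-0.045,0.063,0.085],[0,0,16,0.001,-0.09,0.063,0.085],[0,0,24,0.002,-0.14,0.063,0.085],[0,0,32,0.003,-0.19,0.063,0.085],[0,0,40,0.004,-0.235,0.063,0.085]]]' && python3 -m jog '[[[0,0,1.9,0,-0.0455,0,0.085],[0,0,1.9,0,-0.0455,0,0.085],[0,0,1.9,0,-0.0455,0,0.085],[0,0,1.9,0,-0.0455,0,0.085]]]'
```

```text
time: 11.05
position: [0.5584, -0.0293, 0.1379]
tcp_rot: [180.0, 0.0, 132.3]
force: [0.2, 0.6, 0.4]
finger_gap: 0.994
finger_force: 0.0
time: 11.45
position: [0.5584, -0.072, 0.1378]
tcp_rot: [180.0, -0.0, 133.9]
force: [0.2, -0.3, -0.3]
finger_gap: 0.994
finger_force: 0.0
```

```bash
python3 - <<'E'
from h import *
im=optics.camera("side"); cv2.imwrite("pics/s3.png",im[80:420,150:470,::-1]); print(robot.get_obs()['position'])
E
```

```text
[ 0.55846776 -0.07176416  0.13781159]
```

View pics/s3.png

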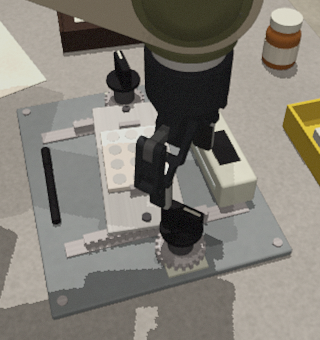

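The left end has come forward (pivot at (97,118) in the crop) and the left bar has turned about 92°. The gripper is above the right knob but about 6 mm short in y, so I correct that and go down.

```bash
python3 -m jog '[[[0,0,0.8,-0.0004,-0.006,0,0.085],[0,0,0.8,-0.0004,-0.006,0,0.085],[0,0,0.8,-0.0004,-0.006,-0.03,0.085],[0,0,0.8,-0.0004,-0.006,-0.063,0.085],[0,0,0.8,-0.0004,-0.006,-0.063,0.085],[0,0,0.8,-0.0004,-0.006,-0.063,0.035],[0,0,0.8,-0.0004,-0.006,-0.063,0.035],[0,0,0.8,-0.0004,-0.006,-0.063,0.035],[0,0,0.8,-0.0004,-0.006,-0.063,0.035]]]'
```

```text
time: 12.4
position: [0.5585, -0.0791, 0.0759]
tcp_rot: [180.0, 0.1, 134.7]
force: [0.6, -0.4, 0.2]
finger_gap: 0.409
finger_force: 0.0
```

Close with a 1 mm y correction, then turn 46° clockwise.

```bash
python3 -m jog '[[[0,0,0,-0.0005,0.001,0,0.035],[0,0,0,-0.0005,0.001,0,0.0],[0,0,0,-0.0005,0.001,0,0.0],[0,0,0,-0.0005,0.001,0,0.0],[0,0,0,-0.0005,0.001,0,0.0],[0,0,0,-0.0005,0.001,0,0.0]]]' && python3 -m jog '[[[0,0,-7,0,0,0,0.0],[0,0,-14,0,0,0,0.0],[0,0,-21,0,0,0,0.0],[0,0,-28,0,0,0,0.0],[0,0,-35,0,0,0,0.0],[0,0,-42,0,0,0,0.0],[0,0,-46,0,0,0,0.0],[0,0,-46,0,0,0,0.0]]]'
```

```text
time: 13.0
position: [0.5576, -0.0779, 0.0752]
tcp_rot: [180.0, 0.0, 134.7]
force: [-1.1, 1.0, 5.7]
finger_gap: 0.151
finger_force: 60.2
time: 13.8
position: [0.5579, -0.0778, 0.0752]
tcp_rot: [179.9, -0.0, 88.7]
force: [0.0, 2.5, 5.8]
finger_gap: 0.151
finger_force: 60.4
```

Both knobs are now at about 92°. Take the right one on toward its stop.

```bash
python3 -m jog '[[[0,0,-7,0,0,0,0.0],[0,0,-14,0,0,0,0.0],[0,0,-21,0,0,0,0.0],[0,0,-28,0,0,0,0.0],[0,0,-35,0,0,0,0.0],[0,0,-41,0,0,0,0.0],[0,0,-43,0,0,0,0.0],[0,0,-43,0,0,0,0.0]]]'; python3 -c "
from bench import robot;print(robot.get_obs()['torque'])"; python3 -m jog '[[[0,0,-2,0,0,0,0.0],[0,0,-4,0,0,0,0.0],[0,0,-4,0,0,0,0.0],[0,0,-4,0,0,0,0.0]]]';  python3 -c "
from bench import robot;print(robot.get_obs()['torque'])"
```

```text
time: 14.6
position: [0.5582, -0.0779, 0.0752]
tcp_rot: [179.9, -0.1, 45.8]
force: [1.9, 2.9, 4.8]
finger_gap: 0.15
finger_force: 60.3
[ 0.44380592 -0.23501437 -0.12028462]
time: 15.0
position: [0.5582, -0.0779, 0.0752]
tcp_rot: [179.9, -0.0, 42.0]
force: [2.5, 2.9, 5.2]
finger_gap: 0.152
finger_force: 62.8
[ 0.41156205 -0.3249787   1.08326739]
```

Torque jumps to 1.1 N m, so the right knob is on its stop. Relax 1°, release, and go back to the left knob.

```bash
python3 -m jog '[[[0,0,0.8,0,0,0,0.0],[0,0,0.8,0,0,0,0.06],[0,0,0.8,0,0,0,0.06],[0,0,0.8,0,0,0,0.06],[0,0,0.8,0,0,0.03,0.07],[0,0,0.8,0,0,0.06,0.085],[0,0,8,0,0.045,0.063,0.085],[0,0,16,-0.001,0.09,0.063,0.085],[0,0,24,-0.002,0.14,0.063,0.085],[0,0,32,-0.003,0.185,0.063,0.085]]]' && python3 -m jog '[[[0,0,8,-0.0005,0.045,0,0.085],[0,0,16,-0.0009,0.0951,0,0.085],[0,0,18,-0.0009,0.0951,0,0.085],[0,0,18,-0.0009,0.0951,0,0.085],[0,0,18,-0.0009,0.0951,0,0.085],[0,0,18,-0.0009,0.0951,0,0.085]]]'; python3 - <<'E'
from h import *
im=optics.camera("side"); cv2.imwrite("pics/s4.png",im[80:420,150:470,::-1]); o=robot.get_obs();print(o['position'],o['tcp_rot'])
E
```

```text
time: 16.0
position: [0.5541, 0.1088, 0.1377]
tcp_rot: [-180.0, 0.0, 74.0]
force: [-0.1, 0.4, 0.2]
finger_gap: 0.995
finger_force: 0.0
time: 16.6
position: [0.5538, 0.2011, 0.1378]
tcp_rot: [-180.0, 0.0, 91.6]
force: [0.2, 0.4, -0.0]
finger_gap: 0.994
finger_force: 0.0
[0.55386409 0.20105842 0.13784595] [-1.79992342e+02  8.18789864e-03  9.15749998e+01]
```

View pics/s4.png

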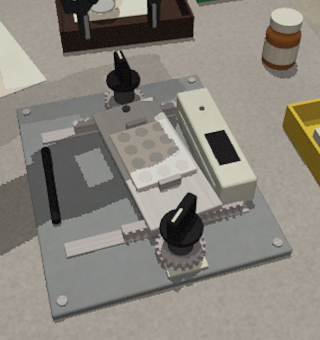

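The right end is home against the head (215,205 in the crop), the left bar (120,70) is still at about 92°, and the gripper stands above it. Descend, grip and turn 45° to the stop.

```bash
python3 -m jog '[[[0,0,1.2,0,0.0012,-0.03,0.085],[0,0,1.2,0,0.0012,-0.062,0.085],[0,0,1.2,0,0.0012,-0.062,0.06],[0,0,1.2,0,0.0012,-0.062,0.035],[0,0,1.2,0,0.0012,-0.062,0.035],[0,0,1.2,0,0.0012,-0.062,0.0],[0,0,1.2,0,0.0012,-0.062,0.0],[0,0,1.2,0,0.0012,-0.062,0.0],[0,0,1.2,0,0.0012,-0.062,0.0],[0,0,1.2,0,0.0012,-0.062,0.0]]]' && python3 -m jog '[[[0,0,7,0,0,0,0.0],[0,0,14,0,0,0,0.0],[0,0,21,0,0,0,0.0],[0,0,28,0,0,0,0.0],[0,0,28,0,0,0,0.0]]]'
```

```text
time: 17.65
position: [0.5539, 0.2033, 0.0772]
tcp_rot: [179.9, 0.0, 92.9]
force: [-2.1, -0.7, 6.1]
finger_gap: 0.15
finger_force: 58.8
time: 18.15
position: [0.5532, 0.2032, 0.0771]
tcp_rot: [-180.0, 0.0, 121.1]
force: [-5.3, -1.3, 7.7]
finger_gap: 0.151
finger_force: 59.2
```

```bash
python3 -m jog '[[[0,0,6,0,0,0,0.0],[0,0,12,0,0,0,0.0],[0,0,15,0,0,0,0.0],[0,0,17,0,0,0,0.0],[0,0,18.5,0,0,0,0.0],[0,0,18.5,0,0,0,0.0],[0,0,18.5,0,0,0,0.0]]]';  python3 -c "
from bench import robot;print(robot.get_obs()['torque'])"
```

```text
time: 18.85
position: [0.5529, 0.2029, 0.0771]
tcp_rot: [-179.9, -0.0, 139.3]
force: [-7.4, -3.3, 9.1]
finger_gap: 0.15
finger_force: 60.3
[-0.53249273  1.13982262 -0.82426469]
```

The left knob is on its stop too (0.8 N m). Release, lift and back clear.

```bash
python3 -m jog '[[[0,0,-0.5,0,0,0,0.0],[0,0,-0.5,0,0,0,0.06],[0,0,-0.5,0,0,0,0.06],[0,0,-0.5,0,0,0,0.06],[0,0,-0.5,0,0,0.03,0.085],[0,0,-0.5,0,0,0.07,0.085],[0,0,-0.5,-0.03,0.03,0.11,0.085],[0,0,-0.5,-0.06,0.06,0.15,0.085],[0,0,-0.5,-0.09,0.09,0.17,0.085],[0,0,-0.5,-0.12,0.12,0.17,0.085]]]' && python3 -m jog '[[[0,0,0,-0.03,0.03,0,0.085],[0,0,0,-0.06,0.06,0,0.085],[0,0,0,-0.06,0.06,0,0.085],[0,0,0,-0.06,0.06,0,0.085]]]'; python3 - <<'E'
from h import *
a=optics.camera("side")[100:400,150:450,::-1]; b=optics.camera("top")[140:360,140:430,::-1]
cv2.imwrite("pics/s5.png",np.hstack([cv2.resize(a,(400,400)),cv2.resize(b,(400,303))[0:303] if 0 else cv2.copyMakeBorder(cv2.resize(b,(400,303)),0,97,0,0,0)]))
for c in("top","side"):
  for l in ("stage","reader"): print(c,l,[(np.round(d['position'],4),d['score']) for d in models.landmark_of(c,l)])
E
```

```text
time: 19.85
position: [0.4365, 0.3215, 0.2485]
tcp_rot: [179.7, 0.1, 138.8]
force: [0.9, 1.0, -0.0]
finger_gap: 0.997
finger_force: 0.0
time: 20.25
position: [0.376, 0.381, 0.2454]
tcp_rot: [180.0, 0.0, 139.0]
force: [0.4, -0.6, 0.1]
finger_gap: 0.997
finger_force: 0.0
top stage [(array([0.573 , 0.0605, 0.0333]), 0.94)]
top reader [(array([0.5569, 0.0617, 0.0023]), 0.72)]
side stage [(array([0.5712, 0.0645, 0.0286]), 0.68)]
side reader [(array([5.612e-01, 6.470e-02, 1.000e-04]), 0.85)]
```

View pics/s5.png

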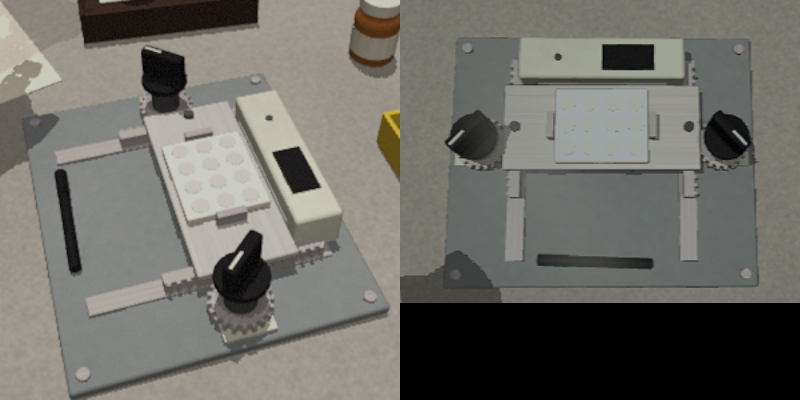

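The stage sits flat against the head and square (top-view front edge y≈85 all along). Its centre is about 16.5 mm forward against the 17 mm nominal, both bars are turned symmetrically, and the pen is undisturbed.

```bash
python3 -c "
from bench import robot;print(robot.sign_off())"
```

```text
the job is handed in; nothing more can be done
None
```

The stage is fully home against the reader head and square, wound only by alternate turns of its two knobs (right, left, right, left; skew stayed near 7° by knob angle); the gripper is clear and the job was handed in at about 20 s.

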